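# Take the spent filter out of the fume extractor

### The job

Take the spent filter out of the solder fume extractor. Pinch the two release tabs on the cover's latch knob and, keeping them pinched, turn the knob anticlockwise to its open stop; then lift the cover off and set it down knob-up on the rubber mat, and lift the filter cartridge out by its handle and stand it upright in the steel tray. Set both down rather than dropping them, and leave the other things on the bench where they are.

Things in the scene. Friction and masses are not known exactly. Their poses are not given: they have to be found in the camera images.
- extractor: Fume extractor, fixed to the bench: grey box 200 (x) x 220 (y) x 148 mm high with a round black inlet on its +x face. Origin: centre of its underside, on the bench. In its top is the filter bay, centred on the origin, 86 (x) x 126 (y) mm inside, its floor at z 45 mm.
- rim (a point): Centre of the mouth of the filter bay, 165 mm above the bench, at the top of the aluminium rim round the bay. The rim is 122 (x) x 138 (y) mm outside, 6 mm thick, 17 mm high. In the middle of its two x sides steel lips 50 mm long reach 12 mm inwards (86 mm between them); the cover's latch bar hooks under these.
- cover: Loose grey plastic cover of the bay, 134 (x) x 150 (y) x 19 mm high without its knob, about 0.45 kg. Origin: centre of the underside of its skirt, z up. Fitted, the origin is 150 mm above the bench and its axes are the extractor's; the 15 mm skirt goes round the rim with 2 mm play. The latch bar holds it until the knob is open; then it lifts straight off. It stands level on its skirt.
- knob_grip (a point): On the knob's vertical axis, in the middle of the cover, 54 mm above the cover's origin: the height to pinch; turns with the knob. The black knob is a bar 76 mm long (this frame's x), 26 mm wide (y), its top 74 mm above the cover's origin. Round its foot is a notched collar, 92 mm across, top 31 mm above the cover's origin: fingertips stay above it.
- knob (a joint): Angle of the knob on its cover, rad: 0 locked (bar along the cover's x), 1.047 (60 degrees) open, at a hard stop; grows anticlockwise seen from above; friction about 0.06 N m. Released at either end, the tabs spring out and lock it there. The pinched knob can be used to lift the cover.
- tab_a (a joint): How far one release tab is pinched in, m: 0 out, 0.008 home. The two grey ribbed tabs stand at the middles of the knob's long sides (+y and -y of the knob frame), 26 mm wide along x, 34 to 72 mm above the cover's origin; 64 mm over both when out, 48 mm when home. Sprung outward: 4 N, 10 N at home. A tooth at its foot locks the knob until BOTH tabs are in by about 6 mm: grip with 15 N or more.
- tab_b (a joint): How far the opposite, like release tab is pinched in, m: 0 out, 0.008 home.
- cartridge: Filter cartridge, loose, white frame with grey pleats, 78 (x) x 118 (y) x 62 mm high without its handle, about 0.4 kg. Origin: centre of its underside; z up. It stands in the bay with about 4 mm play, under the cover, its axes those of the extractor.
- cartridge_handle (a point): Middle of the cartridge's bridge handle, 89 mm above the cartridge's origin: a bar along the cartridge's x, 60 mm long, 12 mm wide (y) and 14 mm high, held by posts under its ends, its underside 20 mm above the cartridge's top. In the bay the bar's top is 24 mm below the top of the rim.
- mat: Black rubber mat, fixed, 250 (x) x 210 (y) x 3 mm. Origin: centre of its underside. It lies to the left or right of the extractor, the tray on the other side.
- tray: Shallow open steel tray, fixed, 210 (x) x 190 (y) mm outside, 24 mm high, walls and floor 4 mm. Origin: centre of its underside.
- screwdriver: Screwdriver lying on the bench, 170 mm long along its x. Leave it.
- cutters: Side cutters lying on the bench, 140 mm long along x. Leave them.
- solder_reel: Upright grey reel, 64 mm across, 50 mm high. Leave it.
- flux_bottle: Bottle, 48 mm across, 110 mm high. Leave it.
- tip_cleaner: Round pot of brass wool, 76 mm across, 45 mm high. Leave it.
- circuit_board: Green circuit board, 100 x 80 mm, about 18 mm high with its parts. Leave it.
- multimeter: Grey hand-held meter lying on the bench, 175 x 82 x 45 mm. Leave it.
Mind the look-alikes: they are no part of the job. Leave any yellow look-alike of the cover alone.

How it is judged:
By the outcome, as a careful person would: the job done as asked, in the order asked, and still so for the second after the job is handed in, with the robot touching nothing.
It also fails if it takes over 72 s, if anything falls off the work surface, if the arm or the gripper's body presses on something with over 40 N, if the wrist force passes 120 N, or if a joint passes its speed limit or range.

### The arm

A 6-joint arm with a two-finger parallel gripper is mounted at the origin on the work surface. World frame = base frame: x ahead of the robot, y to its left, z up, the work surface at z = 0. Lengths are in m, angles in rad, forces in N, time in s.
With the tool pointing down it reaches from about 0.35 to 0.975 m from the base axis. Payload 4.9 kg.
Tool frame: the origin (TCP) lies on the mounting face of the last link; the fingertips stand 173 mm ahead of it and the grasp point (between the pads) lies 155 mm ahead of it; z points along the fingers, y is the direction in which the jaws open and shut (so a half turn about z gives the same grasp; the last joint's range is limited). The gripper opens to 85 mm and grips with 20 to 120 N. Pads are 22 mm wide; open, the fingers measure 114 mm over their backs; the gripper's body (76 mm by 85 mm) begins 54 mm behind the grasp point. The pads swing forward as they close: fully open they stand 13 mm farther back than shut.
Start: joints at [-1.302, 0.053, 1.613, -0, 1.476, -0.119], TCP at [0.236, -0.579, 0.405] pointing down, gripper open.
Joint ranges: [-3.01, 3.01], [-1.01, 2.22], [0.06, 2.58], [-1.02, 4.17], [0.09, 2.62], [-3.14, 3.14]. Speed limits (rad/s): [2.57, 2.57, 3.14, 3.14, 3.14, 3.14].

### API

Orientations are given as a rotation vector (axis times angle).
In Python, from station import ctrl gives the robot as it stands. The module is installed in compiled form; this text tells all that it offers.
- The arm moves only by the tool jog_arm, never from a script. Its argument "steps" is a list of rows, each a list of 2 entries, a list of its own where there are three numbers: the shift along the tool's x, y, z in cm, then the turn, a rotation vector about the tool's x, y, z in degrees. In form: [[[tx, ty, tz], [rx, ry, rz]], ...]. A call has 1 to 8 rows; each row shifts and turns the pose as measured when the row begins, along the tool's axes as they then stand; what a row does not reach is not made up. A row lasts 1/10 s, in which the tool goes at most 50 mm and 8.59 degrees, less where a joint would pass 70% of its speed; a pose out of reach is approached as far as the arm can. A call is refused whole if a number of a shift passes 5 or a number of a turn 8.59, either way. A call with a gripper value outside its range is refused whole. "fingers" is the gripper command: -1 is shut, 1 is fully open, values between are in proportion, set as the call begins (left out, the last holds). The fingers move at their own pace and stop on an object; "grip_force" is the grip in N (left out, the last holds). Time passes only in rows, so rows that do not move let the fingers close. It gives the time, the measured TCP pose, the force and the opening at its end, in the units of the state.
- ctrl.get_obs(): the state, without advancing time (a new reading comes with each control period).
- ctrl.get_image(name): name is "scene" or "top" or "wrist"; returns the picture (384x512x3 uint8, red, green, blue); there is no depth.
- ctrl.camera_info(name): a dict with "K" (3x3 intrinsics, pixels), "camera_from_world" (4x4, takes a point from world to camera coordinates). Camera axes: x right, y up, looking along -z (the intrinsics and any distortion apply to the point x, -y, -z); pixel columns grow to the right and rows downward; lengths in m; the calibration is good to about 2 mm. The wrist camera is an equidistant fisheye: a pixel r from the principal point sees the ray r / f radians off the axis. A picture is of the moment at which its call begins: read the wrist's pose just before it. camera_info takes no time and is no camera call; for the wrist camera it gives the pose at the moment of the call.
- ctrl.finish_job(): hands the job in, once; it reports no verdict.
The state is a dict: "t": time; "q": joint angles; "dq": joint speeds; "effort": joint torques, N m; "tool_pos": TCP position; "tool_rot": TCP orientation; "contact_force": force on the tool from outside, world axes, zero at the start; "wrist_torque": the same for the moment, N m; "opening": finger opening in m.
Only numpy, scipy, OpenCV 4.12 (cv2) and the standard library are available. Lean on these libraries where they do the work, as an engineer would, in place of code of your own. Each camera call takes 0.05 s, during which the arm holds its last target.

## Working session

There is one attempt and no reset: what is moved stays moved. The work goes in short steps, Python scripts to look and compute and a tool call to move; the robot and the scene stay as the last step left them, time stands still between calls to the robot, and variables do not carry over. Pictures are saved under pics/ and viewed, and the job is handed in when it is done.

Besides the shell and the picture viewer there is one more tool, called after ">>>" by a JSON object that holds its "name" and its "arguments", one argument or row to a line. jog_arm: Moves the arm, as the interface text tells. Its arguments: {"type":"object","properties":{"steps":{"type":"array","items":{"type":"array"}},"fingers":{"type":"number"},"grip_force":{"type":"number"}},"required":["steps"]}

```bash
mkdir -p pics
python3 - <<'E'
from station import ctrl
import cv2,numpy as np
o=ctrl.get_obs();print({k:np.round(v,3).tolist() for k,v in o.items()})
for n in("scene","top","wrist"):
    im=ctrl.get_image(n);cv2.imwrite(f"pics/{n}0.png",im[:,:,::-1])
    c=ctrl.camera_info(n);print(n,{k:(np.round(v,4).tolist() if not isinstance(v,str) else v) for k,v in c.items()})
E
```

```text
{'t': 0.0, 'q': [-1.302, 0.053, 1.614, 0.0, 1.476, -0.119], 'dq': [-0.002, -0.001, 0.001, 0.002, -0.0, 0.002], 'effort': [0.0, -39.369, -37.017, -0.0, 0.007, -0.0], 'tool_pos': [0.236, -0.578, 0.403], 'tool_rot': [-3.081, -0.605, 0.0], 'contact_force': [1.064, -0.325, 0.206], 'wrist_torque': [-0.001, 0.002, 0.016], 'opening': 0.086}
scene {'K': [[350.6306, 0.0, 259.0152], [0.0, 350.6306, 196.8751], [0.0, 0.0, 1.0]], 'camera_from_world': [[-0.0204, 0.9997, 0.0168, -0.0074], [-0.5853, -0.0256, 0.8104, 0.1863], [0.8106, 0.0067, 0.5856, -1.551], [0.0, 0.0, 0.0, 1.0]]}
top {'K': [[411.6315, 0.0, 259.7259], [0.0, 411.6315, 192.4018], [0.0, 0.0, 1.0]], 'camera_from_world': [[-0.0005, -0.9999, -0.0122, 0.0196], [0.9948, -0.0018, 0.1022, -0.5185], [-0.1022, -0.0121, 0.9947, -1.3342], [0.0, 0.0, 0.0, 1.0]]}
wrist {'K': [[297.3186, 0.0, 256.0115], [0.0, 297.3186, 189.2497], [0.0, 0.0, 1.0]], 'camera_from_world': [[0.3777, -0.9259, -0.0025, -0.6241], [0.879, 0.3594, -0.3134, 0.041], [0.2911, 0.1162, 0.9496, -0.3812], [0.0, 0.0, 0.0, 1.0]]}
```

View pics/scene0.png

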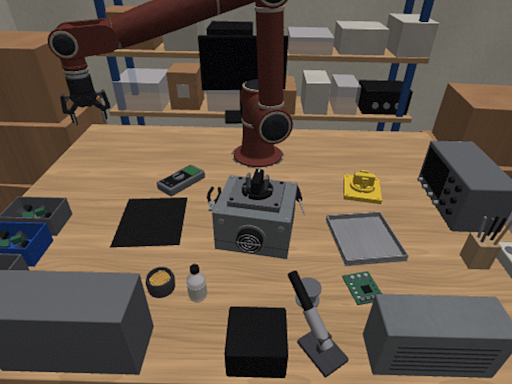

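View pics/top0.png

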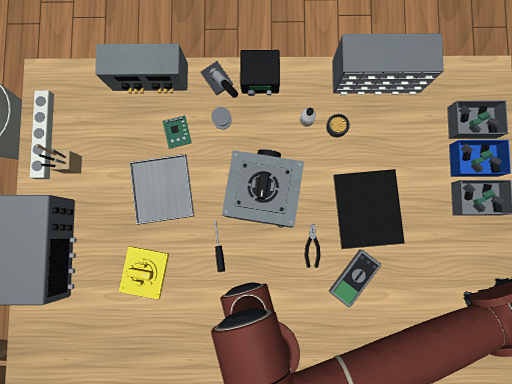

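View pics/wrist0.png

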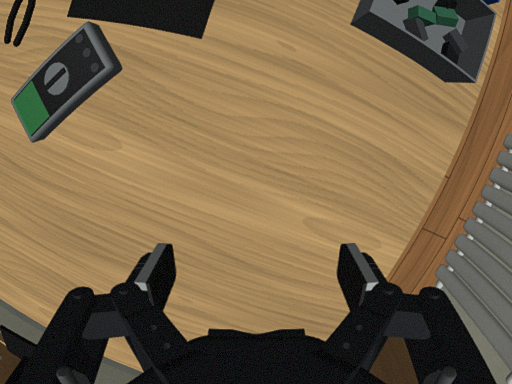

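Top view: the extractor with its grey cover and black knob is at (263,187), the black mat at (368,209) on the −y side, and the steel tray at (161,189) on the +y side. Possible confusions:
- **Cover:** the yellow cover at (144,272) is the decoy. I choose the grey one at (263,187).
- **Mat:** the black box at (260,72) could be mistaken for it. I choose the flat sheet at (368,209).
- **Tray:** the bins at (480,120–200) could be mistaken for it. I choose the shallow tray at (161,189).

Next I check close crops.

```bash
cat > h.py <<'E'
import numpy as np, cv2
from scipy.spatial.transform import Rotation as R
def ray(ci,uv):
    K=ci["K"];M=np.array(ci["camera_from_world"])
    d=np.array([(uv[0]-K[0][2])/K[0][0],-(uv[1]-K[1][2])/K[1][1],-1.0])
    Rm=M[:3,:3];return -Rm.T@M[:3,3],Rm.T@d
def onz(ci,uv,z):
    c,d=ray(ci,uv);return c+d*(z-c[2])/d[2]
def rayw(ci,uv):
    K=ci["K"];M=np.array(ci["camera_from_world"])
    p=np.array([uv[0]-K[0][2],uv[1]-K[1][2]]);r=np.hypot(*p);th=r/K[0][0]
    s=np.sin(th)/max(r,1e-9);d=np.array([p[0]*s,-p[1]*s,-np.cos(th)])
    return -M[:3,:3].T@M[:3,3],M[:3,:3].T@d
def onzw(ci,uv,z):
    c,d=rayw(ci,uv);return c+d*(z-c[2])/d[2]
def proj(ci,p,fish=False):
    M=np.array(ci["camera_from_world"]);K=ci["K"];q=M[:3,:3]@p+M[:3,3];x,y,z=q[0],-q[1],-q[2]
    if fish:
        r=np.hypot(x,y);th=np.arctan2(r,z);k=th/max(r,1e-9);return K[0][0]*x*k+K[0][2],K[1][1]*y*k+K[1][2]
    return K[0][0]*x/z+K[0][2],K[1][1]*y/z+K[1][2]
E
python3 - <<'E'
from h import *
from station import ctrl
im=cv2.imread("pics/top0.png");ci=ctrl.camera_info("top")
cv2.imwrite("pics/top0_crop.png",cv2.resize(im[135:240,205:325],None,fx=5,fy=5,interpolation=cv2.INTER_CUBIC))
hsv=cv2.cvtColor(im,cv2.COLOR_BGR2HSV)
wood=((hsv[...,1]>60)).astype(np.uint8)
def comp(mask,pt,z,name):
    mask=cv2.morphologyEx(mask.astype(np.uint8),cv2.MORPH_CLOSE,np.ones((3,3)))
    n,l=cv2.connectedComponents(mask);k=l[pt[1],pt[0]]
    c,_=cv2.findContours((l==k).astype(np.uint8),0,1);c=max(c,key=cv2.contourArea)
    r=cv2.minAreaRect(c);b=cv2.boxPoints(r);w=np.array([onz(ci,p,z) for p in b])
    print(name,k,np.round(r[0],1),np.round(b,1).tolist(),"ctr",np.round(w.mean(0),4),"sides",np.round([np.linalg.norm(w[1]-w[0]),np.linalg.norm(w[2]-w[1])],4),"yaw",np.degrees(np.arctan2(*(w[1]-w[0])[1::-1])))
comp((hsv[...,2]<60),(368,209),.003,"mat")
comp(wood==0,(161,189),.024,"tray")
comp(wood==0,(235,210),.148,"extr")
E
```

```text
mat 66 [368.6 208.6] [[333.5, 174.60000610351562], [395.5, 167.89999389648438], [403.6000061035156, 242.60000610351562], [341.6000061035156, 249.3000030517578]] ctr [ 0.4671 -0.3441  0.003 ] sides [0.2101 0.2508] yaw -83.86697786160765
tray 36 [161.  188.7] [[127.30000305175781, 161.8000030517578], [185.8000030517578, 153.5], [194.6999969482422, 215.60000610351562], [136.10000610351562, 224.0]] ctr [0.5325 0.3476 0.024 ] sides [0.198  0.2109] yaw -81.91192099193405
extr 34 [263.3 185.7] [[220.8000030517578, 215.89999389648438], [233.39999389648438, 142.8000030517578], [305.8999938964844, 155.39999389648438], [293.20001220703125, 228.5]] ctr [0.5275 0.0068 0.148 ] sides [0.2257 0.2238] yaw -9.328033916801218
```

View pics/top0_crop.png

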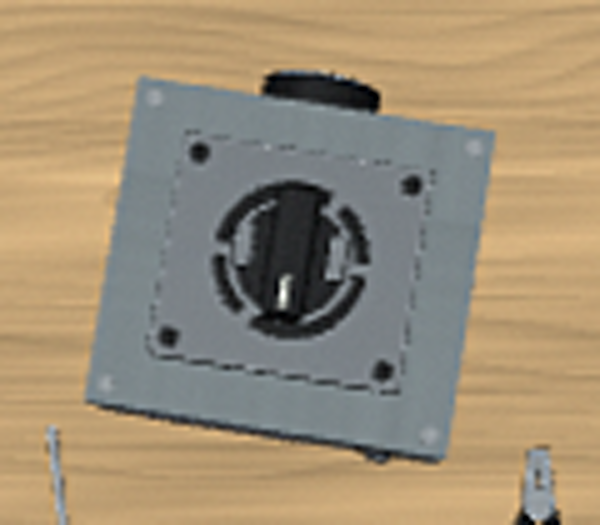

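Run:
```python
from h import *
from station import ctrl
ci=ctrl.camera_info("top")
def q(pts,z,n):
    w=np.array([onz(ci,(p[0]/5+205-.4,p[1]/5+135-.4),z) for p in pts]);c=w.mean(0)
    v=(w[0]+w[1]-w[2]-w[3]);u=(w[0]+w[3]-w[1]-w[2])
    print(n,np.round(c,4),np.linalg.norm(v)/2,np.linalg.norm(u)/2,np.degrees(np.arctan2(v[1],v[0])),np.degrees(np.arctan2(-u[0],u[1])))
q([(200,152),(412,185),(383,371),(169,336)],.169,"holes")
q([(188,130),(437,170),(400,394),(149,353)],.165,"coverout")
q([(140,76),(496,131),(444,461),(87,402)],.148,"extr top")
q([(154,97),(474,147),(430,436),(105,383)],.148,"screws")
o=ctrl.get_obs()
Rm=R.from_rotvec(o["tool_rot"]).as_matrix();print(Rm.round(3))
```

```text
holes [0.5208 0.0082 0.169 ] 0.11174962978513228 0.1278245016087712 -9.226943091565554 -9.237600931097901
coverout [0.5209 0.0068 0.165 ] 0.13561346382785838 0.1505695964683667 -9.668429350106248 -9.372333761089028
extr top [0.5199 0.008  0.148 ] 0.20137885797401944 0.21759379830375009 -9.114778329547585 -9.24609311964441
screws [0.5207 0.0086 0.148 ] 0.1765873161795906 0.19684607377222763 -9.205447305077922 -9.237228240324004
[[ 0.926  0.378 -0.   ]
 [ 0.378 -0.926  0.002]
 [ 0.    -0.002 -1.   ]]
```

```bash
cat >> h.py <<'E'
def plan(o,xyz,yaw):
    Rm=R.from_rotvec(o["tool_rot"]).as_matrix();a=np.radians(yaw)
    Rt=np.array([[np.cos(a),np.sin(a),0],[np.sin(a),-np.cos(a),0],[0,0,-1]])
    d=np.array(xyz)-o["tool_pos"]
    print("t %.2f pos %s yaw %.2f open %.4f F %s T %s"%(o["t"],np.round(o["tool_pos"],4),np.degrees(np.arctan2(Rm[1,0],Rm[0,0])),o["opening"],np.round(o["contact_force"],1),np.round(o["wrist_torque"],2)))
    print("cm now-axes",np.round(Rm.T@d*100,2)," after-turn axes",np.round(Rt.T@d*100,2)," rot deg",np.round(np.degrees((R.from_matrix(Rm.T@Rt)).as_rotvec()),2))
E
python3 - <<'E'
from h import *
from station import ctrl
plan(ctrl.get_obs(),[.5207,.008,.42],-9.2)
E
```

```text
t 0.15 pos [ 0.2363 -0.5784  0.4037] yaw 22.22 open 0.0857 F [-0.3  0.3  0. ] T [-0.03 -0.01 -0.02]
cm now-axes [ 48.5  -43.53  -1.55]  after-turn axes [ 18.7  -62.43  -1.63]  rot deg [-9.000e-02  1.000e-02  3.142e+01]
```

>>> {"name": "jog_arm", "arguments": {
  "steps": [
    [[0,0,-1],[0,0,7.9]],
    [[0,0,-1],[0,0,7.9]],
    [[0,0,-1],[0,0,7.9]],
    [[0,0,-1],[0,0,7.7]],
    [[1.2,-4,0],[0,0,0]],
    [[1.2,-4,0],[0,0,0]],
    [[1.2,-4,0],[0,0,0]],
    [[1.2,-4,0],[0,0,0]]
  ],
  "fingers": 1,
  "grip_force": 40
}}

```text
t: 0.95
tool_pos: [0.3122, -0.4287, 0.4407]
tool_rot: [-3.118, 0.3, 0.006]
contact_force: [0.1, 0.5, -0.5]
opening: 0.0854
```

Run:
```python
from h import *
from station import ctrl
plan(ctrl.get_obs(),[.5207,.008,.44],-9.2)
```

```text
t 0.95 pos [ 0.3122 -0.4287  0.4407] yaw -11.00 open 0.0854 F [ 0.1  0.5 -0.5] T [ 0.06 -0.02 -0.01]
cm now-axes [ 12.13 -46.85   0.41]  after-turn axes [ 13.59 -46.44   0.07]  rot deg [-0.48  0.27 -1.8 ]
```

>>> {"name": "jog_arm", "arguments": {
  "steps": [
    [[1.3,-4.7,0],[0,0,0]],
    [[1.3,-4.7,0],[0,0,0]],
    [[1.3,-4.7,0],[0,0,0]],
    [[1.3,-4.7,0],[0,0,0]],
    [[1.3,-4.7,0],[0,0,0]],
    [[1.3,-4.7,0],[0,0,0]],
    [[1.3,-4.7,0],[0,0,0]],
    [[1.3,-4.7,0],[0,0,-1.5]]
  ]
}}

```text
t: 1.75
tool_pos: [0.4876, -0.0685, 0.4418]
tool_rot: [-3.121, 0.265, 0.004]
contact_force: [0.7, -1.1, 0.5]
opening: 0.0856
```

Run:
```python
from h import *
from station import ctrl
plan(ctrl.get_obs(),[.5207,.008,.44],-9.2)
```

```text
t 1.75 pos [ 0.4876 -0.0685  0.4418] yaw -9.72 open 0.0856 F [ 0.7 -1.1  0.5] T [-0.02 -0.03 -0.04]
cm now-axes [ 1.97 -8.1   0.24]  after-turn axes [ 2.05 -8.08  0.18]  rot deg [-0.51  0.18 -0.52]
```

>>> {"name": "jog_arm", "arguments": {
  "steps": [
    [[1.0,-4,0],[-0.5,0.2,-0.5]],
    [[1.0,-4,0],[0,0,0]],
    [[0,0,0],[0,0,0]],
    [[0,0,0],[0,0,0]]
  ]
}}

```text
t: 2.15
tool_pos: [0.522, 0.0162, 0.4408]
tool_rot: [-3.132, 0.236, 0.002]
contact_force: [0.5, 0.0, 0.1]
opening: 0.0856
```

Run:
```python
from h import *
from station import ctrl
ci=ctrl.camera_info("wrist");im=ctrl.get_image("wrist")
cv2.imwrite("pics/w1.png",im[:,:,::-1])
plan(ctrl.get_obs(),[.5207,.008,.359],-9.2)
print(proj(ci,np.array([.5207,.008,.224]),True))
for p in [(.55,0),(-.55,0)]: pass
a=np.radians(-9.2);X=np.array([np.cos(a),np.sin(a),0]);Y=np.array([-np.sin(a),np.cos(a),0]);C=np.array([.5207,.008,0])
for s in(1,-1):
  print("knob end",proj(ci,C+X*s*.038+[0,0,.224],True),"tab",proj(ci,C+Y*s*.032+[0,0,.222],True),)
  print("cover corn",proj(ci,C+X*.067+Y*s*.075+[0,0,.169],True))
```

```text
t 2.20 pos [0.5219 0.0159 0.4407] yaw -8.67 open 0.0857 F [-1.  -0.6 -0.1] T [ 0.04 -0.   -0.02]
cm now-axes [0.01 0.8  8.17]  after-turn axes [0.01 0.79 8.17]  rot deg [-0.07  0.06  0.52]
(np.float64(268.02220387962257), np.float64(215.10695229744175))
knob end (np.float64(269.33277458952307), np.float64(160.51719299279847)) tab (np.float64(221.52503879661293), np.float64(213.42639885193947))
cover corn (np.float64(175.69363916223529), np.float64(111.47143186091016))
knob end (np.float64(266.65877616311815), np.float64(262.2968517222124)) tab (np.float64(313.71285788938667), np.float64(214.08683757199486))
cover corn (np.float64(356.54242311937173), np.float64(114.27173362287952))
```

View pics/w1.png

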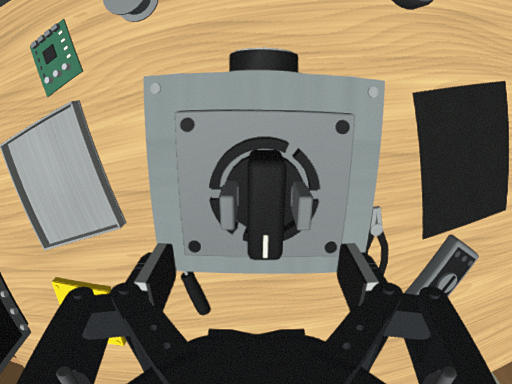

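The wrist view confirms the grey cover. The knob bar runs (267,152)–(265,258) and the tab outer edges are at columns 220 and 312, within 2 px of where my measured pose puts them. The handle position is good, so I descend.

>>> {"name": "jog_arm", "arguments": {
  "steps": [
    [[0.1,0.8,0],[0,0,0.5]],
    [[0,0,0],[0,0,0]],
    [[0,0,2],[0,0,0]],
    [[0,0,2],[0,0,0]],
    [[0,0,1.5],[0,0,0]],
    [[0,0,0],[0,0,0]],
    [[0,0,0],[0,0,0]]
  ]
}}

```text
t: 2.9
tool_pos: [0.5204, -0.0002, 0.3853]
tool_rot: [-3.13, 0.272, -0.003]
contact_force: [-0.2, 0.1, -0.1]
opening: 0.0854
```

Run:
```python
from h import *
from station import ctrl
plan(ctrl.get_obs(),[.5207,.008,.359],-9.2)
```

```text
t 2.90 pos [ 5.204e-01 -2.000e-04  3.853e-01] yaw -9.95 open 0.0854 F [-0.2  0.1 -0.1] T [ 0.05 -0.01 -0.02]
cm now-axes [-0.12 -0.81  2.63]  after-turn axes [-0.1  -0.81  2.63]  rot deg [-0.01 -0.11 -0.75]
```

>>> {"name": "jog_arm", "arguments": {
  "steps": [
    [[0,0,0],[0,0,0]]
  ]
}}

```text
t: 3.0
tool_pos: [0.5205, -0.0005, 0.3859]
tool_rot: [-3.13, 0.273, -0.004]
contact_force: [0.6, 0.1, 0.3]
opening: 0.0852
```

>>> {"name": "jog_arm", "arguments": {
  "steps": [
    [[0,-0.4,0],[0,0,-0.4]]
  ]
}}

```text
t: 3.1
tool_pos: [0.5214, 0.0032, 0.3868]
tool_rot: [3.13, -0.263, 0.006]
contact_force: [0.3, 0.2, 0.1]
opening: 0.0851
```

>>> {"name": "jog_arm", "arguments": {
  "steps": [
    [[0,0,0],[0,0,0]]
  ]
}}

```text
t: 3.2
tool_pos: [0.5216, 0.0035, 0.3877]
tool_rot: [3.131, -0.262, 0.008]
contact_force: [-1.1, -0.0, 0.2]
opening: 0.0852
```

>>> {"name": "jog_arm", "arguments": {
  "steps": [
    [[0,0,0],[0,0,0]]
  ]
}}

```text
t: 3.3
tool_pos: [0.5218, 0.0037, 0.3884]
tool_rot: [3.131, -0.261, 0.01]
contact_force: [-0.3, -0.9, -0.5]
opening: 0.085
```

Run:
```python
from h import *
from station import ctrl
plan(ctrl.get_obs(),[.5207,.008,.359],-9.2)
```

```text
t 3.30 pos [0.5218 0.0037 0.3884] yaw -9.54 open 0.0850 F [-0.3 -0.9 -0.5] T [ 0.03  0.01 -0.05]
cm now-axes [-0.2  -0.4   2.94]  after-turn axes [-0.18 -0.4   2.94]  rot deg [-0.02 -0.37 -0.34]
```

>>> {"name": "jog_arm", "arguments": {
  "steps": [
    [[-0.2,-0.4,0.5],[0,-0.3,-0.3]],
    [[0,0,1.0],[0,0,0]],
    [[0,0,1.0],[0,0,0]],
    [[0,0,0.4],[0,0,0]]
  ]
}}

```text
t: 3.7
tool_pos: [0.5206, 0.0088, 0.3581]
tool_rot: [-3.131, 0.251, -0.004]
contact_force: [-0.7, 0.4, -1.2]
opening: 0.0853
```

Run:
```python
from h import *
from station import ctrl
plan(ctrl.get_obs(),[.5207,.008,.359],-9.2)
```

```text
t 3.70 pos [0.5206 0.0088 0.3581] yaw -9.16 open 0.0853 F [-0.7  0.4 -1.2] T [-0.06  0.02 -0.06]
cm now-axes [ 0.02  0.08 -0.09]  after-turn axes [ 0.02  0.08 -0.09]  rot deg [-0.03 -0.16  0.04]
```

>>> {"name": "jog_arm", "arguments": {
  "steps": [
    [[0,0,0],[0,0,0]],
    [[0,0,0],[0,0,0]],
    [[0,0,0.05],[0,0,0]],
    [[0,0,0.05],[0,0,0]],
    [[0,0,0.05],[0,0,0]]
  ],
  "fingers": -1,
  "grip_force": 40
}}

```text
t: 4.2
tool_pos: [0.5209, 0.0091, 0.3588]
tool_rot: [-3.13, 0.251, -0.004]
contact_force: [-1.3, 0.3, 1.0]
opening: 0.0453
```

Run:
```python
from h import *
from station import ctrl
plan(ctrl.get_obs(),[.5207,.008,.359],-9.2)
```

```text
t 4.20 pos [0.5209 0.0091 0.3588] yaw -9.18 open 0.0453 F [-1.3  0.3  1. ] T [ 0.06  0.3  -0.07]
cm now-axes [ 0.    0.11 -0.02]  after-turn axes [ 0.    0.11 -0.02]  rot deg [-0.12 -0.13  0.03]
```

>>> {"name": "jog_arm", "arguments": {
  "steps": [
    [[0,0.05,0.05],[0,0,0]],
    [[0,0.0,0.05],[0,0,-2]],
    [[0,0.0,0.05],[0,0,-4]],
    [[0,0.0,0.05],[0,0,-4]]
  ]
}}

```text
t: 4.6
tool_pos: [0.5209, 0.0088, 0.3588]
tool_rot: [-3.139, -0.032, -0.004]
contact_force: [-2.7, 1.7, 4.2]
opening: 0.0456
```

Run:
```python
from h import *
from station import ctrl
plan(ctrl.get_obs(),[.5207,.008,.359],50.8)
ci=ctrl.camera_info("wrist");im=ctrl.get_image("wrist")
cv2.imwrite("pics/w2.png",im[:,:,::-1])
```

```text
t 4.60 pos [0.5209 0.0088 0.3588] yaw 1.16 open 0.0456 F [-2.7  1.7  4.2] T [ 0.11  0.42 -0.11]
cm now-axes [-0.02  0.08 -0.02]  after-turn axes [-0.07  0.04 -0.02]  rot deg [ -0.07  -0.22 -49.64]
```

View pics/w2.png

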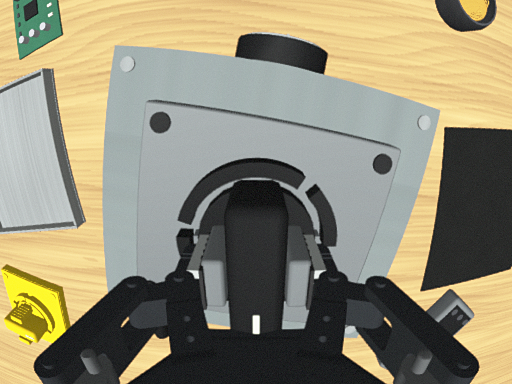

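The picture shows the knob bar (256,180–330) still in line with the tool while the cover has turned in view. Both tabs are between the pads and the wrist torque is only −0.1 N m, so the knob is turning freely.

>>> {"name": "jog_arm", "arguments": {
  "steps": [
    [[0,0.05,0.05],[0,0,-6]],
    [[0,0.0,0.05],[0,0,-6]],
    [[0,0.0,0.05],[0,0,-6]],
    [[0,0.0,0.05],[0,0,-6]],
    [[0,0,0.05],[0,0,-6]],
    [[0,0,0.05],[0,0,-6]],
    [[0,0,0.05],[0,0,-6]],
    [[0,0,0.05],[0,0,-4]]
  ]
}}

```text
t: 5.45
tool_pos: [0.521, 0.0083, 0.3588]
tool_rot: [-2.863, -1.289, -0.007]
contact_force: [-2.8, 1.2, 3.0]
opening: 0.0456
```

Run:
```python
from h import *
from station import ctrl
plan(ctrl.get_obs(),[.5207,.008,.359],50.8)
```

```text
t 5.45 pos [0.521  0.0083 0.3588] yaw 48.50 open 0.0456 F [-2.8  1.2  3. ] T [ 0.14  0.42 -0.1 ]
cm now-axes [-0.04 -0.   -0.02]  after-turn axes [-0.04 -0.01 -0.02]  rot deg [ 0.   -0.27 -2.3 ]
```

>>> {"name": "jog_arm", "arguments": {
  "steps": [
    [[0,0,0.05],[0,-0.3,-2]],
    [[0,0.0,0.05],[0,0,-1.5]],
    [[0,0.0,0.05],[0,0,-1.5]]
  ]
}}

```text
t: 5.75
tool_pos: [0.5214, 0.0085, 0.3588]
tool_rot: [-2.805, -1.413, -0.004]
contact_force: [-3.7, 2.4, 6.7]
opening: 0.0455
```

Run:
```python
from h import *
from station import ctrl
plan(ctrl.get_obs(),[.5207,.008,.359],50.8)
```

```text
t 5.75 pos [0.5214 0.0085 0.3588] yaw 53.48 open 0.0455 F [-3.7  2.4  6.7] T [ 0.4   0.72 -0.93]
cm now-axes [-0.08 -0.03 -0.02]  after-turn axes [-0.09 -0.02 -0.02]  rot deg [ 0.04 -0.15  2.68]
```

The torque has risen to −0.93 N m at a yaw of 53.5°, so the knob is at the open stop. I relax the twist and lift.

>>> {"name": "jog_arm", "arguments": {
  "steps": [
    [[0,0,0],[0,0,1.5]],
    [[0,0,-0.5],[0,0,0.5]],
    [[0,0,-1],[0,0,0]],
    [[0,0,-1],[0,0,0]],
    [[0,0,-1],[0,0,0]],
    [[0,0,-1.5],[0,0,0]]
  ]
}}

```text
t: 6.35
tool_pos: [0.5197, 0.0081, 0.4036]
tool_rot: [-2.826, -1.359, 0.014]
contact_force: [0.4, 0.1, -4.8]
opening: 0.0457
```

Run:
```python
from h import *
from station import ctrl
plan(ctrl.get_obs(),[.5207,.008,.48],50.8)
im=ctrl.get_image("wrist")
cv2.imwrite("pics/w3.png",im[:,:,::-1])
im=ctrl.get_image("scene")
cv2.imwrite("pics/s3.png",cv2.resize(im[120:280,150:350,::-1],None,fx=3,fy=3))
```

```text
t 6.35 pos [0.5197 0.0081 0.4036] yaw 51.38 open 0.0457 F [ 0.4  0.1 -4.8] T [ 0.   -0.03 -0.02]
cm now-axes [ 0.01  0.01 -7.64]  after-turn axes [ 0.05  0.08 -7.64]  rot deg [-0.53  0.32  0.57]
```

View pics/s3.png

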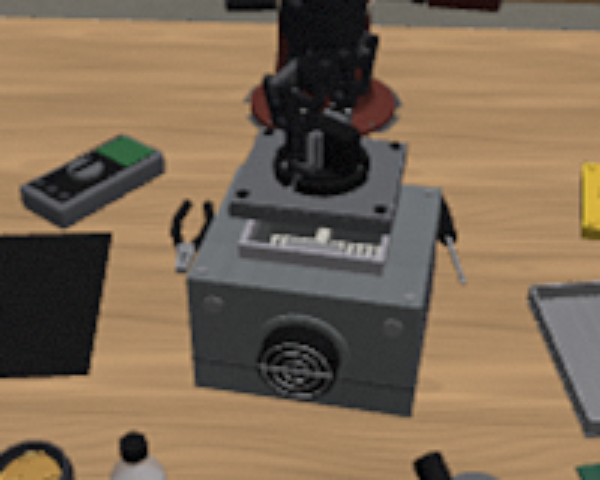

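View pics/w3.png

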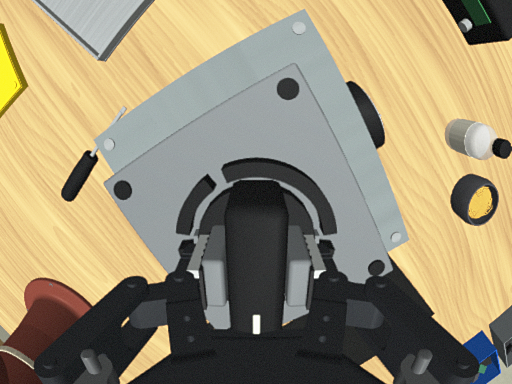

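The cover hangs level at 4.8 N, which matches its weight of about 0.45 kg. The white filter frame shows underneath at (310,245) in the crop. I lift higher, then carry it to the mat.

>>> {"name": "jog_arm", "arguments": {
  "steps": [
    [[0,0,-3],[-0.5,0.3,0]],
    [[0,0,-3],[0,0,0]],
    [[0,0,-2],[0,0,0]],
    [[0,0,0],[0,0,-4]],
    [[0,0,0],[0,0,-6]],
    [[0,0,0],[0,0,-5]],
    [[0,0,0],[0,0,0]]
  ]
}}

```text
t: 7.15
tool_pos: [0.5199, 0.0082, 0.4924]
tool_rot: [2.615, 1.729, 0.011]
contact_force: [0.5, -1.0, -5.1]
opening: 0.0452
```

Run:
```python
from h import *
from station import ctrl
plan(ctrl.get_obs(),[.467,-.344,.48],66.7)
```

```text
t 7.15 pos [0.5199 0.0082 0.4924] yaw 66.96 open 0.0452 F [ 0.5 -1.  -5.1] T [-0.01  0.06  0.06]
cm now-axes [-34.48   8.91   1.24]  after-turn axes [-34.43   9.07   1.24]  rot deg [ 0.54 -0.14  0.26]
```

>>> {"name": "jog_arm", "arguments": {
  "steps": [
    [[-2.5,0.65,0],[0,0,0]],
    [[-3.8,1.0,0],[0,0,0]],
    [[-3.8,1.0,0],[0,0,0]],
    [[-3.8,1.0,0],[0,0,0]],
    [[-3.8,1.0,0],[0,0,0]],
    [[-3.8,1.0,0],[0,0,0]],
    [[-3.8,1.0,0],[0,0,0]],
    [[-2.5,0.7,0],[0,0,0]]
  ]
}}

```text
t: 7.95
tool_pos: [0.4758, -0.2829, 0.4912]
tool_rot: [2.623, 1.719, 0.013]
contact_force: [0.6, 0.6, -4.6]
opening: 0.0453
```

Run:
```python
from h import *
from station import ctrl
plan(ctrl.get_obs(),[.467,-.344,.40],66.7)
```

```text
t 7.95 pos [ 0.4758 -0.2829  0.4912] yaw 66.50 open 0.0453 F [ 0.6  0.6 -4.6] T [-0.01  0.02  0.01]
cm now-axes [-5.99  1.54  9.11]  after-turn axes [-5.96  1.61  9.12]  rot deg [ 0.53 -0.24 -0.2 ]
```

>>> {"name": "jog_arm", "arguments": {
  "steps": [
    [[-2.4,0.65,1],[0.5,-0.2,0]],
    [[-2.4,0.65,2],[0,0,0]],
    [[-0.8,0.2,3],[0,0,0]],
    [[0,0,4],[0,0,0]],
    [[0,0,4],[0,0,0]],
    [[0,0,4],[0,0,0]],
    [[0,0,2.5],[0,0,0]],
    [[0,0,0],[0,0,0]]
  ]
}}

```text
t: 8.75
tool_pos: [0.4654, -0.3487, 0.2805]
tool_rot: [2.645, 1.688, 0.001]
contact_force: [-0.0, 0.2, -5.9]
opening: 0.0455
```

Run:
```python
from h import *
from station import ctrl
plan(ctrl.get_obs(),[.467,-.344,.212],66.7)
```

```text
t 8.75 pos [ 0.4654 -0.3487  0.2805] yaw 65.08 open 0.0455 F [-0.   0.2 -5.9] T [0.02 0.04 0.02]
cm now-axes [ 0.51 -0.08  6.85]  after-turn axes [ 0.5  -0.04  6.85]  rot deg [ 0.2   0.1  -1.62]
```

>>> {"name": "jog_arm", "arguments": {
  "steps": [
    [[0.5,0,1],[0,0,-1.5]],
    [[0,0,2],[0,0,0]],
    [[0,0,1.5],[0,0,0]],
    [[0,0,1],[0,0,0]],
    [[0,0,0.5],[0,0,0]],
    [[0,0,0],[0,0,0]]
  ]
}}

```text
t: 9.35
tool_pos: [0.471, -0.3457, 0.2247]
tool_rot: [2.612, 1.719, 0.006]
contact_force: [-0.3, -0.4, -3.8]
opening: 0.0455
```

Run:
```python
from h import *
from station import ctrl
plan(ctrl.get_obs(),[.467,-.344,.212],66.7)
im=ctrl.get_image("scene")
cv2.imwrite("pics/s4.png",cv2.resize(im[120:280,80:280,::-1],None,fx=3,fy=3))
```

```text
t 9.35 pos [ 0.471  -0.3457  0.2247] yaw 66.68 open 0.0455 F [-0.3 -0.4 -3.8] T [ 0.02  0.05 -0.03]
cm now-axes [ 0.   -0.45  1.26]  after-turn axes [-0.01 -0.43  1.27]  rot deg [ 0.82  0.29 -0.02]
```

View pics/s4.png

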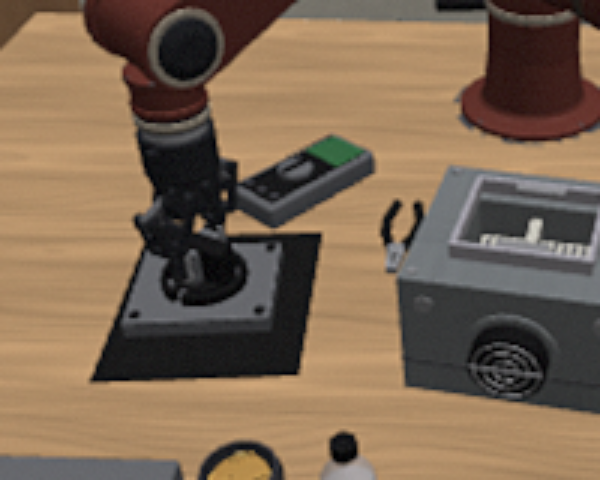

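The cover is about 13 mm above the mat, well inside its outline and clear of the multimeter. The open bay shows the cartridge.

>>> {"name": "jog_arm", "arguments": {
  "steps": [
    [[0,-0.2,0.5],[0.7,0.2,0]],
    [[0,0,0.4],[0,0,0]],
    [[0,0,0.3],[0,0,0]],
    [[0,0,0.2],[0,0,0]]
  ]
}}

```text
t: 9.8
tool_pos: [0.4701, -0.346, 0.213]
tool_rot: [2.619, 1.722, 0.001]
contact_force: [-0.3, 0.3, -5.2]
opening: 0.0454
```

Run:
```python
from h import *
from station import ctrl
plan(ctrl.get_obs(),[.467,-.344,.212],66.7)
```

```text
t 9.80 pos [ 0.4701 -0.346   0.213 ] yaw 66.67 open 0.0454 F [-0.3  0.3 -5.2] T [-0.01 -0.02  0.  ]
cm now-axes [ 0.06 -0.36  0.09]  after-turn axes [ 0.06 -0.36  0.1 ]  rot deg [ 0.38  0.19 -0.03]
```

>>> {"name": "jog_arm", "arguments": {
  "steps": [
    [[0,0,0.2],[0.3,0.2,0]],
    [[0,0,0.2],[0,0,0]]
  ]
}}

```text
t: 10.0
tool_pos: [0.4707, -0.3467, 0.2118]
tool_rot: [2.624, 1.726, 0.001]
contact_force: [-7.9, 7.1, 13.7]
opening: 0.0454
```

>>> {"name": "jog_arm", "arguments": {
  "steps": [
    [[0,0,-0.05],[0,0,0]],
    [[0,0,0],[0,0,0]]
  ]
}}

```text
t: 10.2
tool_pos: [0.471, -0.347, 0.2131]
tool_rot: [2.623, 1.725, 0.001]
contact_force: [0.0, 0.2, -5.1]
opening: 0.0453
```

>>> {"name": "jog_arm", "arguments": {
  "steps": [
    [[0,0,0],[0,0,0]],
    [[0,0,0],[0,0,0]],
    [[0,0,0],[0,0,0]],
    [[0,0,0],[0,0,0]],
    [[0,0,0],[0,0,0]]
  ],
  "fingers": 1
}}

```text
t: 10.7
tool_pos: [0.4719, -0.3479, 0.2149]
tool_rot: [2.619, 1.723, 0.003]
contact_force: [-0.4, 0.8, -0.3]
opening: 0.0852
```

Run:
```python
from h import *
from station import ctrl
plan(ctrl.get_obs(),[.467,-.344,.212],66.7)
im=ctrl.get_image("wrist")
cv2.imwrite("pics/w5.png",im[:,:,::-1])
```

```text
t 10.70 pos [ 0.4719 -0.3479  0.2149] yaw 66.67 open 0.0852 F [-0.4  0.8 -0.3] T [0.03 0.   0.02]
cm now-axes [ 0.16 -0.61  0.29]  after-turn axes [ 0.16 -0.61  0.29]  rot deg [ 0.37  0.1  -0.03]
```

View pics/w5.png

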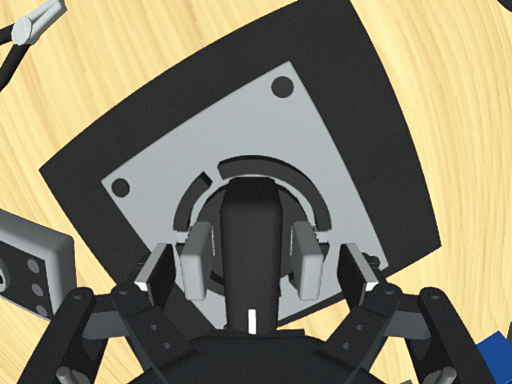

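The tabs are sprung out and the cover sits level on the mat, with mat showing on all visible sides. I retreat up and go to the bay.

>>> {"name": "jog_arm", "arguments": {
  "steps": [
    [[0,0,-1.5],[0,0,0]],
    [[0,0,-3],[0,0,0]],
    [[0,0,-4],[0,0,0]],
    [[0,0,-4],[0,0,0]],
    [[0,0,-4],[0,0,4]],
    [[0,0,-4],[0,0,7]],
    [[0,0,-2],[0,0,8]],
    [[0,0,0],[0,0,8]]
  ]
}}

```text
t: 11.55
tool_pos: [0.4697, -0.3459, 0.4583]
tool_rot: [2.954, 1.036, 0.01]
contact_force: [0.0, -0.7, 0.1]
opening: 0.0854
```

>>> {"name": "jog_arm", "arguments": {
  "steps": [
    [[0,0,0],[0,0,8]],
    [[0,0,0],[0,0,8]],
    [[0,0,0],[0,0,8]],
    [[0,0,0],[0,0,8]],
    [[0,0,0],[0,0,8]],
    [[0,0,0],[0,0,6]],
    [[0,0,0],[0,0,0]]
  ],
  "fingers": -0.1
}}

```text
t: 12.25
tool_pos: [0.4683, -0.3443, 0.4733]
tool_rot: [3.112, -0.254, 0.038]
contact_force: [0.4, -0.4, 0.5]
opening: 0.0386
```

Run:
```python
from h import *
from station import ctrl
plan(ctrl.get_obs(),[.5207,.008,.42],-9.2)
im=ctrl.get_image("wrist")
cv2.imwrite("pics/w6.png",im[:,:,::-1])
```

```text
t 12.25 pos [ 0.4683 -0.3443  0.4733] yaw -9.32 open 0.0386 F [ 0.4 -0.4  0.5] T [-0.   -0.   -0.04]
cm now-axes [ -0.66 -35.7    4.71]  after-turn axes [ -0.46 -35.61   5.33]  rot deg [ 0.96 -1.46 -0.13]
```

View pics/w6.png

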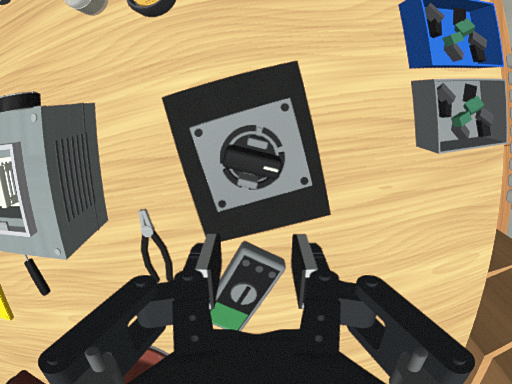

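The cover (250,155) lies wholly inside the mat, knob up and in the open position.

>>> {"name": "jog_arm", "arguments": {
  "steps": [
    [[0,-3,0.3],[1,-1.5,0]],
    [[0,-4.3,0],[0,0,0]],
    [[0,-4.3,0],[0,0,0]],
    [[0,-4.3,0],[0,0,0]],
    [[0,-4.3,0],[0,0,0]],
    [[0,-4.3,0],[0,0,0]],
    [[0,-4.3,0],[0,0,0]],
    [[0,-3,0],[0,0,0]]
  ]
}}

```text
t: 13.1
tool_pos: [0.5167, -0.0224, 0.4749]
tool_rot: [3.131, -0.236, 0.009]
contact_force: [0.6, -0.7, 0.2]
opening: 0.0382
```

Run:
```python
from h import *
from station import ctrl
plan(ctrl.get_obs(),[.5207,.008,.42],-9.2)
```

```text
t 13.10 pos [ 0.5167 -0.0224  0.4749] yaw -8.62 open 0.0382 F [ 0.6 -0.7  0.2] T [-0.02 -0.02  0.  ]
cm now-axes [-0.09 -3.07  5.49]  after-turn axes [-0.09 -3.06  5.49]  rot deg [ 0.06 -0.32  0.58]
```

>>> {"name": "jog_arm", "arguments": {
  "steps": [
    [[0,-2.2,1],[0,-0.3,0.5]],
    [[0,-0.2,2],[0,0,0]],
    [[0,0,1],[0,0,0]],
    [[0,0,0.1],[0,0,0]],
    [[0,0,0.1],[0,0,0]]
  ]
}}

```text
t: 13.6
tool_pos: [0.5201, 0.0065, 0.4359]
tool_rot: [3.133, -0.225, 0.01]
contact_force: [-0.1, 0.3, -0.4]
opening: 0.0382
```

Run:
```python
from h import *
from station import ctrl
ci=ctrl.camera_info("wrist");im=ctrl.get_image("wrist")
plan(ctrl.get_obs(),[.5207,.008,.38],-9.2)
cv2.imwrite("pics/w7.png",im[:,:,::-1])
cv2.imwrite("pics/w7c.png",cv2.resize(im[90:330,156:366,::-1],None,fx=2.5,fy=2.5))
a=np.radians(-9.2);X=np.array([np.cos(a),np.sin(a),0]);Y=np.array([-np.sin(a),np.cos(a),0]);C=np.array([.5207,.008,0])
for s in(1,-1): print("bar end",np.round(proj(ci,C+X*s*.03+[0,0,.141],True),1), "rim corn",[np.round(proj(ci,C+X*.061*k+Y*s*.069+[0,0,.165],True),1) for k in(1,-1)])
```

```text
t 13.65 pos [0.5201 0.0064 0.4357] yaw -8.23 open 0.0382 F [-0.2  1.5 -0.8] T [ 0.05  0.06 -0.05]
cm now-axes [ 0.   -0.17  5.57]  after-turn axes [ 0.03 -0.17  5.57]  rot deg [ 0.01 -0.34  0.97]
bar end [254.5 151.8] rim corn [array([171.6, 120.2]), array([180.4, 251.3])]
bar end [253.6 213.3] rim corn [array([338.4, 122.9]), array([325.6, 253.6])]
```

View pics/w7c.png

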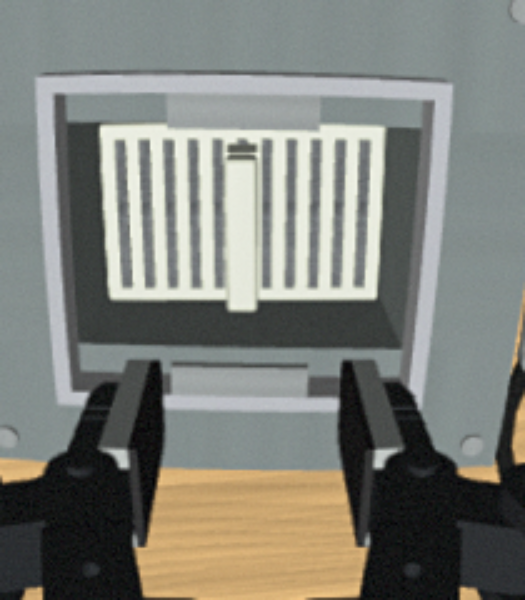

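The bar top runs (252,153)–(252,214), against a predicted (254,152)–(254,213). So the handle is about 1.5 mm toward +y of my estimate, and I aim at (0.521, 0.0095).

>>> {"name": "jog_arm", "arguments": {
  "steps": [
    [[0,-0.3,1],[0,-0.3,0.5]],
    [[0,0,2],[0,0,0]],
    [[0,0,2],[0,0,0]],
    [[0,0,1],[0,0,0]],
    [[0,0,0.1],[0,0,0]]
  ]
}}

```text
t: 14.15
tool_pos: [0.5215, 0.0076, 0.375]
tool_rot: [3.131, -0.246, 0.009]
contact_force: [-0.1, -0.3, 0.6]
opening: 0.0383
```

Run:
```python
from h import *
from station import ctrl
plan(ctrl.get_obs(),[.521,.0095,.289],-8.8)
```

```text
t 14.15 pos [0.5215 0.0076 0.375 ] yaw -9.00 open 0.0383 F [-0.1 -0.3  0.6] T [-0.03  0.04 -0.06]
cm now-axes [-0.13 -0.18  8.6 ]  after-turn axes [-0.08 -0.18  8.6 ]  rot deg [-0.   -0.33 -0.2 ]
```

>>> {"name": "jog_arm", "arguments": {
  "steps": [
    [[-0.1,-0.2,1.5],[0,-0.3,-0.2]],
    [[0,0,2],[0,0,0]],
    [[0,0,2],[0,0,0]],
    [[0,0,1.5],[0,0,0]],
    [[0,0,0.2],[0,0,0]]
  ]
}}

```text
t: 14.65
tool_pos: [0.522, 0.0097, 0.3016]
tool_rot: [-3.132, 0.241, -0.008]
contact_force: [-1.1, 0.2, 0.0]
opening: 0.0386
```

Run:
```python
from h import *
from station import ctrl
plan(ctrl.get_obs(),[.521,.0095,.289],-8.8)
im=ctrl.get_image("wrist")
cv2.imwrite("pics/w8.png",im[:,:,::-1])
```

```text
t 14.65 pos [0.522  0.0097 0.3016] yaw -8.81 open 0.0386 F [-1.1  0.2  0. ] T [0.1  0.01 0.01]
cm now-axes [-0.1   0.03  1.26]  after-turn axes [-0.09  0.03  1.26]  rot deg [-0.02 -0.28 -0.01]
```

View pics/w8.png

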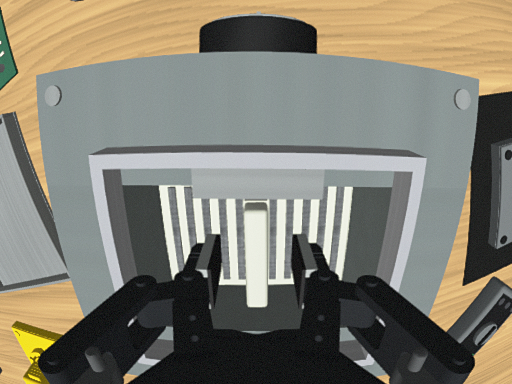

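The handle (257,200–305) is centred between the pads, so I go down the last 12 mm and close.

>>> {"name": "jog_arm", "arguments": {
  "steps": [
    [[-0.1,0,0.5],[0,-0.3,0]],
    [[0,0,0.5],[0,0,0]],
    [[0,0,0.3],[0,0,0]],
    [[0,0,0.1],[0,0,0]]
  ]
}}

```text
t: 15.1
tool_pos: [0.5223, 0.0098, 0.2903]
tool_rot: [-3.132, 0.241, -0.008]
contact_force: [-0.1, -0.1, -0.2]
opening: 0.0382
```

>>> {"name": "jog_arm", "arguments": {
  "steps": [
    [[0,0,0.05],[0,0,0]],
    [[0,0,0.05],[0,0,0]],
    [[0,0,0.05],[0,0,0]],
    [[0,0,0.05],[0,0,0]],
    [[0,0,0.05],[0,0,0]]
  ],
  "fingers": -1,
  "grip_force": 50
}}

```text
t: 15.6
tool_pos: [0.5228, 0.0097, 0.2899]
tool_rot: [3.132, -0.241, 0.01]
contact_force: [-2.6, 0.2, 4.1]
opening: 0.0113
```

Run:
```python
from h import *
from station import ctrl
plan(ctrl.get_obs(),[.521,.0095,.289],-8.8)
```

```text
t 15.60 pos [0.5228 0.0097 0.2899] yaw -8.80 open 0.0113 F [-2.6  0.2  4.1] T [-0.01  0.44  0.01]
cm now-axes [-0.18  0.05  0.09]  after-turn axes [-0.18  0.05  0.09]  rot deg [-0.02 -0.38 -0.  ]
```

>>> {"name": "jog_arm", "arguments": {
  "steps": [
    [[-0.05,0,-1],[0,-0.2,0]],
    [[0,0,-1],[0,0,0]],
    [[0,0,-1.5],[0,0,0]],
    [[0,0,-1.5],[0,0,0]]
  ]
}}

```text
t: 16.0
tool_pos: [0.5214, 0.0097, 0.3388]
tool_rot: [-3.132, 0.243, -0.001]
contact_force: [1.5, -0.8, -4.0]
opening: 0.0109
```

Run:
```python
from h import *
from station import ctrl
plan(ctrl.get_obs(),[.521,.0095,.47],-8.8)
im=ctrl.get_image("wrist")
cv2.imwrite("pics/w9.png",im[:,:,::-1])
```

```text
t 16.00 pos [0.5214 0.0097 0.3388] yaw -8.87 open 0.0109 F [ 1.5 -0.8 -4. ] T [-0.13 -0.45 -0.08]
cm now-axes [ -0.03   0.02 -13.12]  after-turn axes [ -0.03   0.02 -13.12]  rot deg [-0.01 -0.03 -0.07]
```

View pics/w9.png

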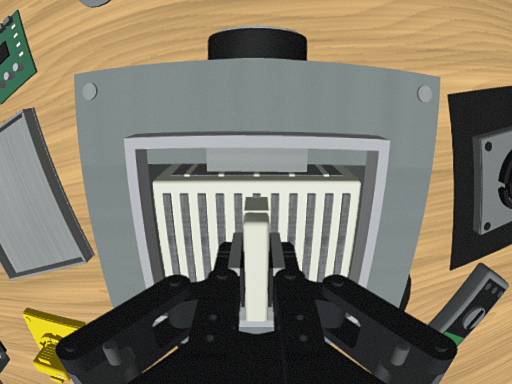

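The cartridge is rising square in the bay, its edge at row 185 still behind the +x lip. The load is 4 N, about its weight, so I keep lifting.

>>> {"name": "jog_arm", "arguments": {
  "steps": [
    [[-0.1,0,-1.5],[0,0,0]],
    [[0,0,-2],[0,0,0]],
    [[0,0,-2],[0,0,0]],
    [[0,0,-2],[0,0,0]],
    [[0,0,-3],[0,0,0]],
    [[0,0,-3],[0,0,0]]
  ]
}}

```text
t: 16.65
tool_pos: [0.5185, 0.0102, 0.4808]
tool_rot: [-3.132, 0.241, 0.005]
contact_force: [0.1, -0.0, -3.4]
opening: 0.0109
```

Run:
```python
from h import *
from station import ctrl
plan(ctrl.get_obs(),[.5325,.3476,.47],8.1)
im=ctrl.get_image("scene")
cv2.imwrite("pics/s10.png",cv2.resize(im[80:280,180:430,::-1],None,fx=3,fy=3))
```

```text
t 16.65 pos [0.5185 0.0102 0.4808] yaw -8.80 open 0.0109 F [ 0.1 -0.  -3.4] T [ 0.   -0.07 -0.01]
cm now-axes [ -3.77 -33.56   1.11]  after-turn axes [  6.14 -33.21   1.08]  rot deg [ -0.06   0.16 -16.9 ]
```

View pics/s10.png

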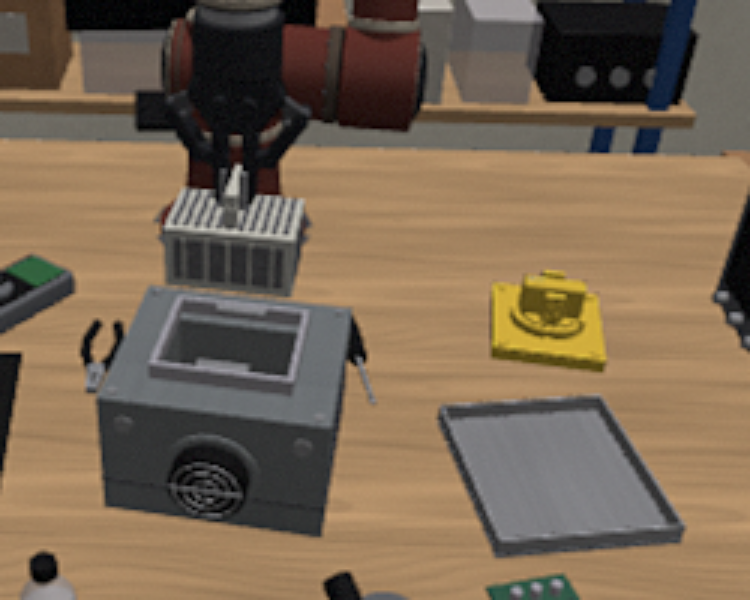

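The cartridge is fully clear of the bay and hangs upright. Next I carry it to the tray.

>>> {"name": "jog_arm", "arguments": {
  "steps": [
    [[0,0,0],[0,0,-6]],
    [[0,0,0],[0,0,-6]],
    [[0,0,0],[0,0,-5]],
    [[0.5,-3,0],[0,0,0]],
    [[0.8,-4,0],[0,0,0]],
    [[0.8,-4,0],[0,0,0]],
    [[0.8,-4,0],[0,0,0]],
    [[0.8,-4,0],[0,0,0]]
  ]
}}

```text
t: 17.5
tool_pos: [0.5244, 0.2059, 0.4882]
tool_rot: [3.13, 0.232, 0.007]
contact_force: [0.9, -0.2, -2.1]
opening: 0.0111
```

Run:
```python
from h import *
from station import ctrl
plan(ctrl.get_obs(),[.5325,.3476,.47],8.1)
```

```text
t 17.50 pos [0.5244 0.2059 0.4882] yaw 8.49 open 0.0111 F [ 0.9 -0.2 -2.1] T [ 0.03 -0.04 -0.03]
cm now-axes [  2.89 -13.9    1.79]  after-turn axes [  2.8  -13.92   1.82]  rot deg [ 0.18 -0.24  0.39]
```

>>> {"name": "jog_arm", "arguments": {
  "steps": [
    [[0.9,-4,0],[0,0,0]],
    [[0.9,-4,0],[0,0,0]],
    [[0.7,-3.5,0],[0,0,0]],
    [[0.1,-0.7,1],[0,0,0]],
    [[0,0,2],[0,0,0]],
    [[0,0,1],[0,0,0]],
    [[0,0,0.1],[0,0,0]]
  ]
}}

```text
t: 18.2
tool_pos: [0.5285, 0.3401, 0.4401]
tool_rot: [3.127, 0.247, -0.009]
contact_force: [-0.2, -0.3, -3.8]
opening: 0.0109
```

Run:
```python
from h import *
from station import ctrl
plan(ctrl.get_obs(),[.5325,.3476,.249],8.1)
im=ctrl.get_image("scene")
cv2.imwrite("pics/s11.png",cv2.resize(im[80:280,250:500,::-1],None,fx=3,fy=3))
```

```text
t 18.20 pos [0.5285 0.3401 0.4401] yaw 9.04 open 0.0109 F [-0.2 -0.3 -3.8] T [-0.01 -0.03 -0.02]
cm now-axes [ 0.64 -0.77 19.11]  after-turn axes [ 0.5  -0.69 19.11]  rot deg [0.28 0.36 0.94]
```

View pics/s11.png

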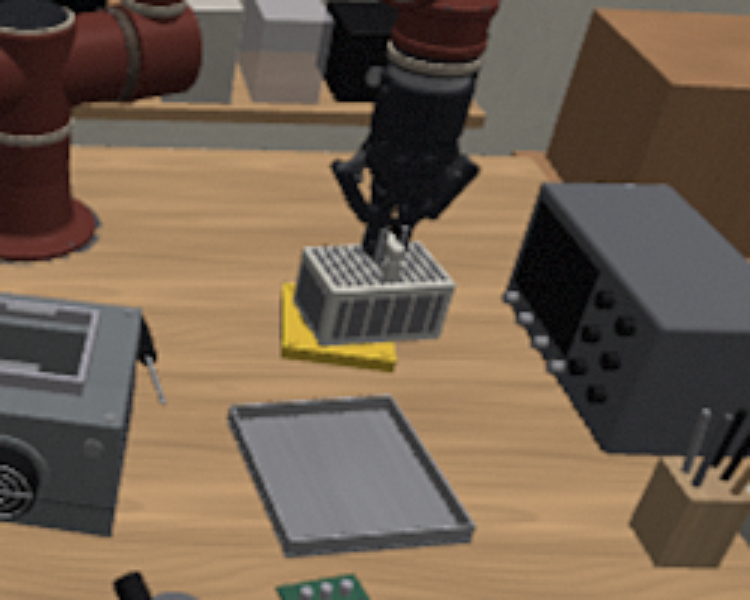

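The cartridge hangs level, and the tray is in front and below as measured. I descend.

>>> {"name": "jog_arm", "arguments": {
  "steps": [
    [[0.5,-0.7,1.5],[0.2,0.3,0.9]],
    [[0,0,3],[0,0,0]],
    [[0,0,4],[0,0,0]],
    [[0,0,3.5],[0,0,0]],
    [[0,0,1.5],[0,0,0]],
    [[0,0,0.5],[0,0,0]],
    [[0,0,0.1],[0,0,0]]
  ]
}}

```text
t: 18.95
tool_pos: [0.5363, 0.3472, 0.299]
tool_rot: [-3.13, -0.208, -0.018]
contact_force: [-0.5, -0.0, -3.3]
opening: 0.011
```

Run:
```python
from h import *
from station import ctrl
plan(ctrl.get_obs(),[.5325,.3476,.249],8.1)
im=ctrl.get_image("scene")
cv2.imwrite("pics/s12.png",cv2.resize(im[80:280,250:500,::-1],None,fx=3,fy=3))
```

```text
t 18.95 pos [0.5363 0.3472 0.299 ] yaw 7.61 open 0.0110 F [-0.5 -0.  -3.3] T [ 0.03 -0.01 -0.  ]
cm now-axes [-0.43 -0.07  4.99]  after-turn axes [-0.37 -0.09  5.  ]  rot deg [-0.22 -0.66 -0.49]
```

View pics/s12.png

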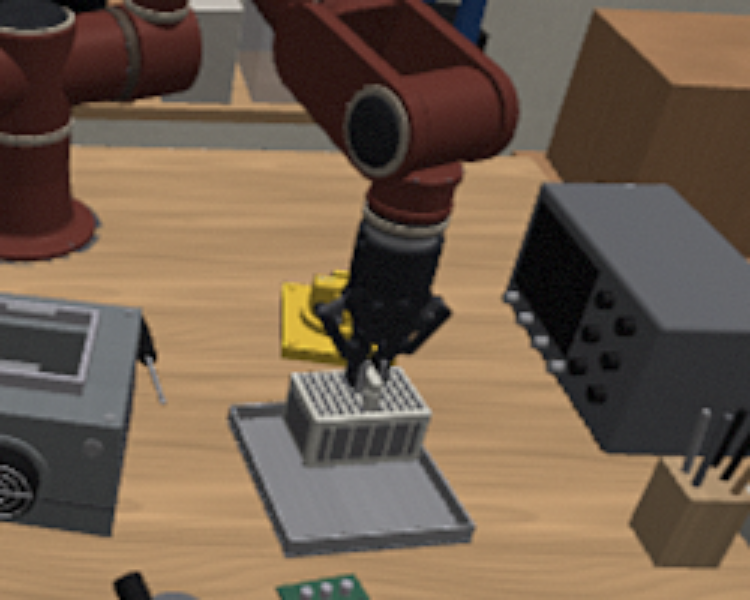

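>>> {"name": "jog_arm", "arguments": {
  "steps": [
    [[-0.3,0,1.5],[-0.2,-0.5,-0.4]],
    [[0,0,1.5],[0,0,0]],
    [[0,0,0.8],[0,0,0]],
    [[0,0,0.4],[0,0,0]],
    [[0,0,0.2],[0,0,0]]
  ]
}}

```text
t: 19.5
tool_pos: [0.5354, 0.3481, 0.2577]
tool_rot: [-3.13, -0.22, -0.019]
contact_force: [-0.1, 0.6, -3.3]
opening: 0.0111
```

Run:
```python
from h import *
from station import ctrl
plan(ctrl.get_obs(),[.5325,.3476,.249],8.1)
```

```text
t 19.50 pos [0.5354 0.3481 0.2577] yaw 8.03 open 0.0111 F [-0.1  0.6 -3.3] T [-0.   -0.02  0.02]
cm now-axes [-0.3   0.01  0.86]  after-turn axes [-0.29  0.01  0.87]  rot deg [-0.2  -0.69 -0.07]
```

>>> {"name": "jog_arm", "arguments": {
  "steps": [
    [[0,0,0.3],[-0.2,-0.8,0]],
    [[0,0,0.25],[0,-0.2,0]],
    [[0,0,0.25],[0,0,0]]
  ]
}}

```text
t: 19.8
tool_pos: [0.5358, 0.3483, 0.2498]
tool_rot: [3.134, 0.22, -0.009]
contact_force: [0.3, -0.2, -3.5]
opening: 0.0111
```

Run:
```python
from h import *
from station import ctrl
plan(ctrl.get_obs(),[.5325,.3476,.249],8.1)
```

```text
t 19.80 pos [0.5358 0.3483 0.2498] yaw 8.04 open 0.0111 F [ 0.3 -0.2 -3.5] T [0.01 0.05 0.01]
cm now-axes [-0.33  0.02  0.08]  after-turn axes [-0.33  0.02  0.08]  rot deg [-0.    0.31 -0.06]
```

>>> {"name": "jog_arm", "arguments": {
  "steps": [
    [[0,0,0.15],[0,0.2,0]]
  ]
}}

```text
t: 19.9
tool_pos: [0.536, 0.3484, 0.2493]
tool_rot: [-3.134, -0.22, 0.003]
contact_force: [-0.4, -0.1, -2.7]
opening: 0.0108
```

>>> {"name": "jog_arm", "arguments": {
  "steps": [
    [[0,0,0.15],[0,0,0]]
  ]
}}

```text
t: 20.0
tool_pos: [0.5363, 0.3485, 0.2493]
tool_rot: [-3.134, -0.22, 0.001]
contact_force: [-4.6, -3.0, 6.0]
opening: 0.0112
```

The tray floor has taken the load. I release now, with a small downward hold to cancel the creep.

>>> {"name": "jog_arm", "arguments": {
  "steps": [
    [[0,0,0.06],[0,0,0]],
    [[0,0,0.03],[0,0,0]],
    [[0,0,0],[0,0,0]],
    [[0,0,0],[0,0,0]]
  ],
  "fingers": 0
}}

```text
t: 20.4
tool_pos: [0.5375, 0.3491, 0.2505]
tool_rot: [-3.131, -0.22, -0.008]
contact_force: [0.4, -0.9, 0.4]
opening: 0.0425
```

Run:
```python
from h import *
from station import ctrl
plan(ctrl.get_obs(),[.5325,.3476,.249],8.1)
im=ctrl.get_image("wrist")
cv2.imwrite("pics/w13.png",im[:,:,::-1])
```

```text
t 20.40 pos [0.5375 0.3491 0.2505] yaw 8.03 open 0.0425 F [ 0.4 -0.9  0.4] T [ 0.02 -0.03 -0.01]
cm now-axes [-0.51  0.08  0.14]  after-turn axes [-0.51  0.07  0.15]  rot deg [-0.13 -0.31 -0.07]
```

View pics/w13.png

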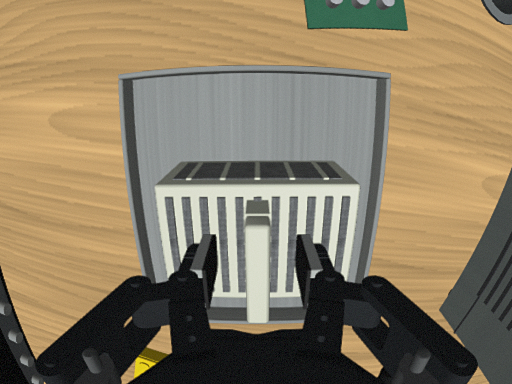

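The fingers are clear of the handle and the cartridge stands upright inside the tray walls. I retreat up, then away from the scene for a last look.

>>> {"name": "jog_arm", "arguments": {
  "steps": [
    [[0,0,-1],[0,0,0]],
    [[0,0,-2],[0,0,0]],
    [[0,0,-4],[0,0,0]],
    [[0,0,-4],[0,0,0]],
    [[0,0,-4],[0,0,0]],
    [[-1,0,-4],[0,0,0]],
    [[-2,0,0],[0,0,0]],
    [[0,0,0],[0,0,0]]
  ]
}}

```text
t: 21.25
tool_pos: [0.5057, 0.3438, 0.4518]
tool_rot: [-3.131, -0.219, -0.01]
contact_force: [-0.7, -0.8, -1.0]
opening: 0.0427
```

Run:
```python
from h import *
from station import ctrl
plan(ctrl.get_obs(),[.5325,.3476,.249],8.1)
a=ctrl.get_image("scene");b=ctrl.get_image("top")
cv2.imwrite("pics/s14.png",a[:,:,::-1]);cv2.imwrite("pics/t14.png",b[:,:,::-1])
```

```text
t 21.25 pos [0.5057 0.3438 0.4518] yaw 8.01 open 0.0427 F [-0.7 -0.8 -1. ] T [0.02 0.   0.05]
cm now-axes [ 2.58  0.05 20.3 ]  after-turn axes [ 2.7  -0.   20.28]  rot deg [-0.16 -0.36 -0.09]
```

View pics/s14.png

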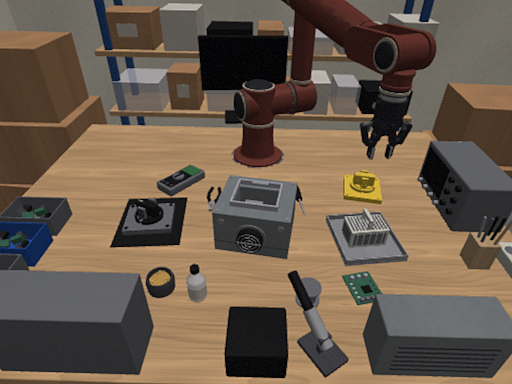

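View pics/t14.png

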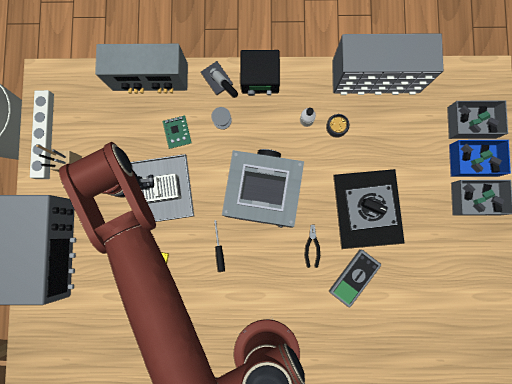

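The cover is knob-up and centred on the mat (top view 373,207), the bay is empty, and the cartridge stands upright in the tray (scene view 365,230). The other items look unmoved, and the gripper is in free air.

Run:
```python
from station import ctrl
print(ctrl.finish_job())
```

```text
the job is handed in; nothing more can be done
None
```

The spent filter is out of the extractor and the job is handed in at about 21 s of the 72 s allowed.

I pinched both tabs and turned the knob about 60° until the torque rose to about 0.9 N m at the open stop. I then lifted the cover off and set it down knob-up, well inside the mat. After that I lifted the cartridge out by its handle and stood it in the tray.

**Last checks:**
- **Final pictures:** the cover is on the mat, the bay is empty, and the cartridge stands upright in the tray. The other items look unmoved by eye; in the final top view the arm hides most of the yellow cover, but the scene view shows it in place.
- **Forces:** the highest contact-force reading at the end of any move was about 17 N, a short press as the cover met the mat. I did not see the force between readings.
- **Cover release:** just before I let go of the cover, the wrist was carrying its full weight again, so it settled by about 1 mm. It was not set completely flat before release.
- **Arm creep:** the arm crept up to about 1 mm per holding step, and I corrected for this as I went.

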